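Bring the coupling over the test station's drive

TASK

Get the torque test station ready for fitting: pull its sprung slide out to its stop by the knob, so that the square drive stands clear of its guard. Then take the brass drive coupling from the shelf, carry it over the top of the perforated panel, and finish holding it still in the gripper about one centimetre above the square drive, upright, centred over it and with its square sides parallel to the drive's, without the coupling touching the station. Leave the slide fully out, do not bump the panel or what hangs on it, and leave the other parts on the shelf where they are.

Things in the scene. Friction and masses are not known exactly. Their poses are not given: they have to be found in the camera images.
- coupling: Brass drive coupling upright on the shelf, 66 mm tall, 0.55 kg: round skirt 46 mm across up to 32 mm, then a square head 30 x 30 mm from 32 to 66 mm, to grip across two flats. Square bore in the underside, 20.5 mm wide, 26 mm deep, sides parallel to the head's. Origin: centre of the underside; z up its axis, x and y square to the flats.
- drive_top (a point): Centre of the top face of the square drive, an upright steel tang 19 x 19 mm, 24 mm tall, on a round boss (48 mm wide) on the slide; 80 mm above the table, 100 mm behind (+x) the knob. Moves with the slide. x, y square to the tang's sides, z up; the slide pulls out to -x. Slide in: hidden under the guard roof; slide out: 60 mm in front of it.
- knob_grip (a point): Middle of the black round pull knob on the slide's front end, on its axis: 28 mm diameter, 34 mm tall (56 to 90 mm above the table) on a thinner neck, this point 72 mm above the table. Gripped from above at any yaw. Axes as those of drive_top.
- slide (a joint): How far the slide is pulled out, m: 0 fully in, 0.100 at its stop, towards the station's -x (towards the robot). Its spring and friction brake resist with 5 to 8 N; the brake is stronger than the spring and keeps it where it is left.
- station: Torque test station, fixed: grey base 300 x 100 mm, two rails 34 mm high, the slide between them (flat top 40 mm high), a grey guard over the rear: two cheeks and a roof 90 x 92 mm, 103 mm high, from x = 60 to 150 mm. Origin on the table below the knob as it stands with the slide fully in; x points from knob to guard, away from the robot.
- panel: Upright gray perforated panel, fixed, standing on the table between shelf (to its +y) and station (to its -y): 390 mm long (its x), 12 mm thick (its y), top edge 170 mm above the table. Two hooks on its +y face stick out 45 mm at 135 to 150 mm height. Origin on the table under its middle.
- shelf: Low galvanized steel shelf, fixed, 340 mm (its x) by 130 mm (its y), top 30 mm above the table. Origin on the table under its middle. The coupling, the pulley and the thumb wheel stand on it in a row, about 100 mm apart, in any order.
- pulley: White acetal pulley lying flat on the shelf, 50 mm diameter, 24 mm tall; bystander. Origin at the centre of its underside.
- thumb_wheel: Knurled aluminum thumb wheel lying flat on the shelf, 38 mm diameter, 22 mm tall over its hub; bystander. Origin at the centre of its underside.
- wrench_end (a point): Lower end of the blue-handled click-wrench head that swings freely on one panel hook, 26 mm out from the panel's middle plane, about 29 mm above the table; bystander, 38 mm wide.
- socket_end (a point): Lower end of the black deep impact socket that swings freely on the other panel hook, 26 mm out from the panel's middle plane, about 37 mm above the table; bystander, 34 mm in diameter.
Mind the look-alikes: they are no part of the job. Of the things shaped like the coupling, the brass one is meant.

How it is judged (in metres and radians):
On the way, in this order (a step that is already met when the one before it is completed fails the run):
1. the slide is pulled out to its stop (at least 95 of 100 mm) (value of joint slide above 0.095 m), for 0.2 s.
2. the gripped coupling passes over the top edge of the panel, between the panel's ends (height (world z) of coupling above 0.171 m and y of coupling in the frame of panel between -0.05 and 0.05 m and x of coupling in the frame of panel between -0.195 and 0.195 m and contact force between coupling and the fingers above 1 N), for 0.02 s.
At the end, for the whole second after the job is handed in: Slide out at least 94 mm; the fingers hold the coupling still, its underside 4 to 18 mm above the drive, within 5 mm of its axis, upright within 0.08 rad, sides parallel within 0.13 rad, not touching the station; pulley and thumb wheel within 15 mm, hung tools within 25 mm of their start (value of joint slide above 0.094 m and z of coupling in the frame of drive_top between 0.004 and 0.018 m and horizontal distance between coupling and drive_top below 0.005 m and angle between coupling's own z axis and vertical below 0.08 rad and (angle between the x axis of coupling and the x axis of drive_top, either way round below 0.13 rad or angle between the x axis of coupling and the y axis of drive_top, either way round below 0.13 rad) and contact force between coupling and the fingers above 2 N and contact force between coupling and station below 0.2 N and linear speed of coupling below 0.02 m/s and distance of each of pulley, thumb_wheel from where it was at the start of the episode below 0.015 m and distance of each of wrench_end, socket_end from where it was at the start of the episode below 0.025 m); the arm keeps its last pose, push and grip.
It fails at once if the coupling touches the station (contact force between coupling and station above 0.5 N).
It fails at once if the robot or the coupling bumps the panel or what hangs on it (contact force between any of the arm, the fingers, coupling and panel above 2 N).
It fails at once if a part on the shelf or a hung tool is displaced (distance of any of pulley, thumb_wheel from where it was at the start of the episode above 0.015 m or distance of any of wrench_end, socket_end from where it was at the start of the episode above 0.025 m).
It also fails if it takes over 64 s, if anything falls off the work surface, if the arm or the gripper's body presses on something with over 40 N, if the wrist force passes 120 N, or if a joint passes its speed limit or range.

ROBOT

A 6-joint arm with a two-finger parallel gripper is mounted at the origin on the work surface. World frame = base frame: x ahead of the robot, y to its left, z up, the work surface at z = 0. Lengths are in mm, angles in degrees, forces in N, time in s.
With the tool pointing down it reaches from about 300 to 950 mm from the base axis. Payload 3.1 kg.
Tool frame: the origin (TCP) lies between the finger pads; the fingertips stand 11 mm ahead of it and the grasp point (between the pads) lies 8 mm behind it (ctrl.finger_overhang is the distance from the TCP to the fingertips, in mm); z points along the fingers, y is the line along which they close (so a half turn about z gives the same grasp; the last joint's range is limited). The gripper opens to 85 mm and grips with 20 to 120 N. Pads are 22 mm wide; open, the fingers measure 114 mm over their backs; the gripper's body (76 mm by 85 mm) begins 54 mm behind the grasp point. The pads swing forward as they close: fully open they stand 13 mm farther back than shut.
Start: joints at [59.834, 17.653, 93.61, -0, 68.738, -3.994], TCP at [275.699, 560.912, 242.272] pointing down, gripper open.
Joint ranges: [-175.34, 175.34], [-45.06, 112.39], [2.9, 150.54], [-68.45, 248.45], [3.09, 151.38], [-168.51, 168.51]. Speed limits (degrees/s): [159.86, 159.86, 180, 180, 180, 180].

INTERFACE

Orientations are given as [roll, pitch, yaw] about the fixed x, y, z axes, in that order (R = Rz(yaw) Ry(pitch) Rx(roll)).
In Python, from cell import ctrl gives the robot as it stands.
- The arm moves only by the tool move_arm, never from a script. Its argument "motion" is a list of rows, each a list of 3 entries, a list of its own where there are three numbers: the opening, from 0 (shut) to 1 (fully open), then the shift along the tool's x, y, z in m, then the turn, a rotation vector about the tool's x, y, z in rad. In form: [[gripper, [dx, dy, dz], [rx, ry, rz]], ...]. A call has 1 to 5 rows; each row is the pose to reach, as a shift and turn from the pose commanded when the call began, along the tool's axes at that moment; what a row does not reach only later rows make up. A row lasts 1/10 s, in which the tool goes at most 50 mm and 8.59 degrees, less where a joint would pass 70% of its speed; a pose out of reach is approached as far as the arm can. A call with a gripper value outside its range is refused whole. The fingers move at their own pace and stop on an object; "squeeze" is the grip in N (left out, the last holds). Time passes only in rows, so rows that repeat a pose let the fingers close. It gives the time, the measured TCP pose, the force, the opening and the grip force at its end, in the units of the state.
- ctrl.state(): the state, without advancing time (a new reading comes with each control period).
- ctrl.snapshot(name): name is "scene" or "top" or "wrist"; returns the picture (384x512x3 uint8, red, green, blue); there is no depth.
- ctrl.camera_info(name): a dict with "K" (3x3 intrinsics, pixels), "origin" and "orientation" of the camera in the world; the wrist camera has in their place "tool_from_camera" (4x4, takes a point from camera to tool coordinates, whose origin is the TCP and whose axes are the flange's). Camera axes: x right, y down, z forward; pixel columns grow to the right and rows downward; lengths in mm; the calibration is good to about 2 mm. A picture is of the moment at which its call begins: read the wrist's pose just before it. camera_info takes no time and is no camera call.
- ctrl.sign_off(): hands the job in; it is judged then, once.
The state is a dict: "clock": time; "joints": joint angles; "joint_velocities": joint speeds; "effort": joint torques, N m; "ee_pos": TCP position; "tool_rot": TCP orientation; "ft_force": force on the tool from outside, world axes, zero at the start; "ft_torque": the same for the moment, N m; "finger_gap": opening from 0.0 (shut) to 1.0 (fully open); "finger_force": force on a finger pad.
Only numpy, scipy, OpenCV 4.12 (cv2) and the standard library are available. Lean on these libraries where they do the work, as an engineer would, in place of code of your own. Each camera call takes 0.05 s, during which the arm holds its last target. There are 200 camera calls.

## Working session

There is one attempt and no reset: what is moved stays moved. The work goes in short steps, Python scripts to look and compute and a tool call to move; the robot and the scene stay as the last step left them, time stands still between calls to the robot, and variables do not carry over. Pictures are saved under pics/ and viewed, at most 10 in all, crops included, and the job is handed in when it is done.

Besides the shell and the picture viewer there is one more tool, called after ">>>" as name([rows], argument=value, ...), one row to a line, values as JSON. move_arm: Moves the arm, as the interface text tells. Its arguments: {"type":"object","properties":{"motion":{"type":"array"},"squeeze":{"type":"number"}},"required":["motion"]}

```bash
mkdir -p pics
cat > h.py <<'E'
import numpy as np, cv2, json
from cell import ctrl
from scipy.spatial.transform import Rotation as R
E
python3 - <<'E'
from h import *
s=ctrl.state(); print({k:s[k] for k in ("clock","ee_pos","tool_rot","finger_gap","finger_force")})
for n in ("scene","top","wrist"):
    im=ctrl.snapshot(n); cv2.imwrite(f"pics/{n}0.png",im[:,:,::-1]); print(n,ctrl.camera_info(n))
a=[cv2.imread(f"pics/{n}0.png") for n in ("scene","top")]
cv2.imwrite("pics/wr0.png",cv2.imread("pics/wrist0.png"))
E
```

```text
{'clock': 0.0, 'ee_pos': array([275.29310899, 560.22351921, 241.04291756]), 'tool_rot': array([-1.79869754e+02, -7.73460698e-03,  1.53828386e+02]), 'finger_gap': 1.0001633664121836, 'finger_force': 0.0}
scene {'K': array([[456.50927522,   0.        , 255.79603976],
       [  0.        , 456.50927522, 190.21558354],
       [  0.        ,   0.        ,   1.        ]]), 'origin': array([1234.38640742, -208.18953921,  715.04299302]), 'orientation': array([-132.285644  ,    0.37357079,   65.03257053])}
top {'K': array([[459.46891193,   0.        , 246.67540492],
       [  0.        , 459.46891193, 195.45491096],
       [  0.        ,   0.        ,   1.        ]]), 'origin': array([ 466.4450379 ,   64.54413271, 1031.20854015]), 'orientation': array([-172.09642005,    0.64546875,  -89.49677004])}
wrist {'K': array([[267.97912615,   0.        , 251.10144145],
       [  0.        , 267.97912615, 195.18602359],
       [  0.        ,   0.        ,   1.        ]]), 'tool_from_camera': array([[-1.23052338e-03, -9.58600531e-01, -2.84751660e-01,
         7.34400701e+01],
       [ 9.99999126e-01, -1.31713811e-03,  1.12684084e-04,
         1.33693943e+00],
       [-4.83076286e-04, -2.84751273e-01,  9.58601314e-01,
        -1.31301860e+02],
       [ 0.00000000e+00,  0.00000000e+00,  0.00000000e+00,
         1.00000000e+00]])}
```

View pics/scene0.png

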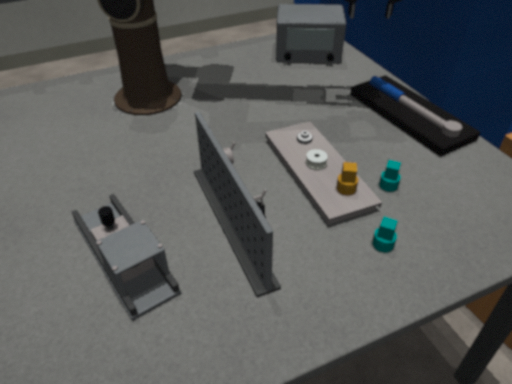

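View pics/top0.png

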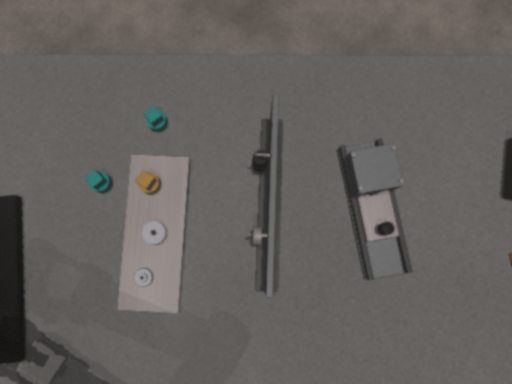

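Scene view: brass coupling at (347,178), teal look-alikes at (390,175) and (385,235), knob at (106,216). Top view: brass coupling at (148,182), knob at (386,229), guard roof spanning about (349–401, 145–192), panel along column ~272.

```bash
cat >> h.py <<'E'
def cam(n,st=None):
    c=ctrl.camera_info(n)
    if n=="wrist":
        Rt=R.from_euler("xyz",st["tool_rot"],degrees=True).as_matrix(); T=c["tool_from_camera"]
        return c["K"],Rt@T[:3,:3],Rt@T[:3,3]+st["ee_pos"]
    return c["K"],R.from_euler("xyz",c["orientation"],degrees=True).as_matrix(),c["origin"]
def ray(C,px):
    K,Rm,o=C; d=Rm@np.linalg.solve(K,[px[0],px[1],1.]); return o,d/np.linalg.norm(d)
def onz(C,px,z):
    o,d=ray(C,px); return o+d*(z-o[2])/d[2]
def tri(rays):
    A=sum(np.eye(3)-np.outer(d,d) for o,d in rays); b=sum((np.eye(3)-np.outer(d,d))@o for o,d in rays)
    p=np.linalg.solve(A,b); return p,[np.linalg.norm(np.cross(p-o,d)) for o,d in rays]
def proj(C,p):
    K,Rm,o=C; q=K@(Rm.T@(np.asarray(p,float)-o)); return q[:2]/q[2]
def blob(m,near):
    n,l,s,c=cv2.connectedComponentsWithStats(m.astype(np.uint8))
    ok=[i for i in range(1,n) if s[i,4]>=15]
    i=min(ok,key=lambda i:np.hypot(*(c[i]-near))); return (l==i).astype(np.uint8),c[i],s[i]
def brass(im): return cv2.inRange(cv2.cvtColor(im,cv2.COLOR_RGB2HSV),(10,130,60),(30,255,255))>0
def dark(im,t=45): return im.max(2)<t
E
python3 - <<'E'
from h import *
I={n:cv2.imread(f"pics/{n}0.png")[:,:,::-1].copy() for n in("scene","top")}
C={n:cam(n) for n in I}
b={n:blob(brass(I[n]),p) for n,p in(("scene",(347,178)),("top",(148,182)))}
print("brass",[ (v[1],v[2]) for v in b.values()],tri([ray(C[n],b[n][1]) for n in b]))
k={n:blob(dark(I[n]),p) for n,p in(("scene",(106,216)),("top",(386,229)))}
print("knob",[(v[1],v[2]) for v in k.values()],tri([ray(C[n],k[n][1]) for n in k]))
g=cv2.cvtColor(I["top"],cv2.COLOR_RGB2GRAY)
for n,cr in(("top",(330,130,90,160)),("top",(235,80,60,230))):
    x,y,w,h=cr; print()
x,y,w,h=330,130,90,160
a=cv2.resize(I["top"][y:y+h,x:x+w],None,fx=3.6,fy=3.6,interpolation=cv2.INTER_CUBIC)
x,y,w,h=235,80,60,230
b2=cv2.resize(I["top"][y:y+h,x:x+w],None,fx=2.5,fy=2.5,interpolation=cv2.INTER_CUBIC)
o=np.zeros((580,480,3),np.uint8);o[:a.shape[0],:a.shape[1]]=a;o[:b2.shape[0],325:325+b2.shape[1]]=b2
cv2.imwrite("pics/crop1.png",cv2.convertScaleAbs(o[:,:,::-1],alpha=1.6))
E
```

```text
brass [(array([347.62524655, 178.50690335]), array([338, 162,  20,  32, 507], dtype=int32)), (array([144.88601036, 180.09326425]), array([137, 172,  18,  20, 193], dtype=int32))] (array([631.60485989, 293.06619989,  59.84028397]), [np.float64(2.9431605710991398), np.float64(2.9431605710993134)])
knob [(array([106.76612903, 217.27822581]), array([ 99, 207,  15,  23, 248], dtype=int32)), (array([389.36363636, 226.6969697 ]), array([386, 223,   7,   9,  33], dtype=int32))] (array([ 536.83827799, -216.35862798,   73.30540371]), [np.float64(4.170148776742584), np.float64(4.170148776742638)])
```

View pics/crop1.png

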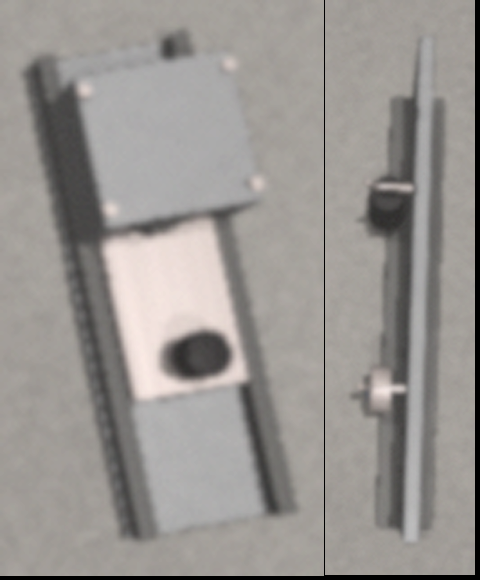

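Crop: roof screws at crop (86,90), (229,63), (257,184), (112,208), knob top at (205,354), station axis leaning up-left; panel top edge from (427,38) to (411,541).

```bash
cat >> h.py <<'E'
def go(pos,yaw,st=None):
    st=st or ctrl.state(); Rt=R.from_euler("xyz",st["tool_rot"],degrees=True)
    G=R.from_euler("xyz",[180,0,yaw],degrees=True)
    print("at",st["ee_pos"].round(1),st["tool_rot"].round(2),"t",round(st["clock"],2),"shift m",(Rt.inv().apply(np.array(pos)-st["ee_pos"])/1000).round(4),"rot",(Rt.inv()*G).as_rotvec().round(4))
E
python3 - <<'E'
from h import *
C=cam("top"); f=lambda x,y:(330+x/3.6,130+y/3.6)
S=[onz(C,f(*p),103)[:2] for p in((86,90),(229,63),(257,184),(112,208))]
print("screws",np.round(S,1),"centre",np.mean(S,0))
for a,b in((3,0),(2,1),(1,0),(2,3)): d=S[b]-S[a]; print(np.degrees(np.arctan2(d[1],d[0])))
print("knob",onz(C,f(205,354),90))
r=[onz(C,f(*p),34)[:2] for p in((145,535),(43,60))]; d=r[1]-r[0]; print("rail",np.degrees(np.arctan2(d[1],d[0])))
g=lambda x,y:(235+(x-325)/2.5,80+y/2.5)
P=[onz(C,g(*p),170)[:2] for p in((427,38),(411,541))]; print("panel",P)
for _ in range(3): s=ctrl.state(); print(s["ee_pos"],s["tool_rot"])
go((545,-215,242),12)
E
```

```text
screws [[ 680.9 -143.9]
 [ 697.2 -226. ]
 [ 627.  -239.3]
 [ 612.7 -157. ]] centre [ 654.47381345 -191.57450889]
10.869480966007607
10.771747548863216
101.24509813802716
99.88621687911296
knob [ 531.34330613 -210.58413261   90.        ]
rail 10.737059851861341
panel [array([783.7064814 ,  20.23131203]), array([399.17312473,  31.94217946])]
[275.37601587 560.36608229 241.2955355 ] [-1.79895229e+02 -6.15251914e-03  1.53829076e+02]
[275.37601587 560.36608229 241.2955355 ] [-1.79895229e+02 -6.15251914e-03  1.53829076e+02]
[275.37601587 560.36608229 241.2955355 ] [-1.79895229e+02 -6.15251914e-03  1.53829076e+02]
at [275.4 560.4 241.3] [-1.7990e+02 -1.0000e-02  1.5383e+02] t 0.15 shift m [-5.84e-01 -5.77e-01  3.00e-04] rot [-9.0000e-04  2.2000e-03  2.4754e+00]
```

>>> move_arm([
  [1,[-0.03,-0.03,0],[0,0,0]],
  [1,[-0.065,-0.063,0],[0,0,0]],
  [1,[-0.1,-0.098,0],[0,0,0]],
  [1,[-0.135,-0.133,0],[0,0,0]],
  [1,[-0.17,-0.168,0],[0,0,0]],
])

```text
clock: 0.65
ee_pos: [354.2, 333.3, 242.0]
tool_rot: [-180.0, 0.0, 153.9]
ft_force: [1.7, -0.1, -0.0]
finger_gap: 0.995
finger_force: 0.0
```

>>> move_arm([
  [1,[-0.035,-0.035,0],[0,0,0]],
  [1,[-0.07,-0.07,0],[0,0,0]],
  [1,[-0.105,-0.104,0],[0,0,0]],
  [1,[-0.14,-0.138,0],[0,0,0]],
  [1,[-0.17,-0.168,0],[0,0,0]],
])

```text
clock: 1.15
ee_pos: [432.9, 107.2, 242.3]
tool_rot: [180.0, 0.0, 153.8]
ft_force: [1.2, 0.6, 0.1]
finger_gap: 1.001
finger_force: 0.0
```

>>> move_arm([
  [1,[-0.035,-0.035,0],[0,0,0]],
  [1,[-0.07,-0.07,0],[0,0,0]],
  [1,[-0.105,-0.104,0],[0,0,0]],
  [1,[-0.14,-0.138,0],[0,0,0]],
  [1,[-0.17,-0.168,0],[0,0,0]],
])

```text
clock: 1.65
ee_pos: [511.4, -118.8, 242.1]
tool_rot: [180.0, 0.0, 153.8]
ft_force: [-0.5, 0.1, 0.3]
finger_gap: 1.003
finger_force: 0.0
```

>>> move_arm([
  [1,[-0.03,-0.03,0],[0,0,0]],
  [1,[-0.06,-0.06,0],[0,0,0]],
  [1,[-0.074,-0.073,0],[0,0,0]],
  [1,[-0.074,-0.073,0],[0,0,0.12]],
  [1,[-0.074,-0.073,0],[0,0,0.26]],
])

```text
clock: 2.15
ee_pos: [545.0, -214.7, 241.6]
tool_rot: [180.0, -0.1, 138.5]
ft_force: [0.3, 0.4, -0.2]
finger_gap: 0.998
finger_force: 0.0
```

>>> move_arm([
  [1,[0,0,0],[0,0,0.149]],
  [1,[0,0,0],[0,0,0.298]],
  [1,[0,0,0],[0,0,0.447]],
  [1,[0,0,0],[0,0,0.596]],
  [1,[0,0,0],[0,0,0.745]],
])

```text
clock: 2.65
ee_pos: [544.9, -213.5, 241.9]
tool_rot: [-179.9, -0.1, 95.9]
ft_force: [-0.3, 0.3, -0.1]
finger_gap: 1.003
finger_force: 0.0
```

>>> move_arm([
  [1,[0,0,0],[0,0,0.149]],
  [1,[0,0,0],[0,0,0.298]],
  [1,[0,0,0],[0,0,0.447]],
  [1,[0,0,0],[0,0,0.596]],
  [1,[0,0,0],[0,0,0.745]],
])

```text
clock: 3.15
ee_pos: [545.0, -213.5, 241.9]
tool_rot: [-179.9, -0.0, 53.2]
ft_force: [-0.8, -0.3, -0.9]
finger_gap: 0.998
finger_force: 0.0
```

>>> move_arm([
  [1,[0,0,0],[0,0,0.149]],
  [1,[0,0,0],[0,0,0.298]],
  [1,[0,0,0],[0,0,0.447]],
  [1,[0,0,0],[0,0,0.596]],
  [1,[0,0,0],[0,0,0.745]],
])

```text
clock: 3.65
ee_pos: [544.9, -213.5, 241.9]
tool_rot: [-179.9, 0.1, 10.6]
ft_force: [1.1, 0.6, 0.2]
finger_gap: 1.002
finger_force: 0.0
```

Run:
```python
from h import *
s=ctrl.state(); im=ctrl.snapshot("wrist"); cv2.imwrite("pics/w1.png",im[:,:,::-1]); json.dump({k:list(s[k]) for k in("ee_pos","tool_rot")},open("w1.json","w"))
cv2.imwrite("pics/w1v.png",cv2.convertScaleAbs(im[:,:,::-1],alpha=1.4))
print(s["ee_pos"],s["tool_rot"])
```

```text
[ 544.93477998 -213.49057979  241.86972915] [-1.79928405e+02  5.16493667e-02  1.05556948e+01]
```

View pics/w1v.png

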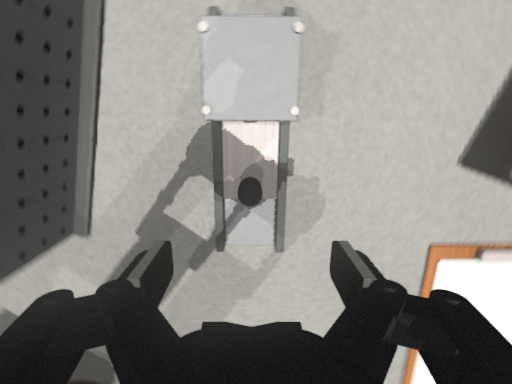

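Wrist view: knob at (250,191), roof screws at (204,26), (299,27), (295,111), (207,110); fingers straddle the slide axis, which is vertical at column ~249.

Run:
```python
from h import *
im=cv2.imread("pics/w1.png")[:,:,::-1].copy(); s={k:np.array(v) for k,v in json.load(open("w1.json")).items()}; C=cam("wrist",s)
m,c,st=blob(dark(im,40),(250,191)); print("knob",c,st)
W=[onz(C,p,103)[:2] for p in((204,26),(299,27),(295,111),(207,110))]
print(np.round(W,1),np.mean(W,0))
for a,b in((3,0),(2,1),(1,0),(2,3)): d=W[b]-W[a]; print(np.degrees(np.arctan2(d[1],d[0])).round(2),np.linalg.norm(d))
sc=cv2.imread("pics/scene0.png")[:,:,::-1]; 
print("knob tri wrist+scene",tri([ray(C,c),ray(cam("scene"),(106.77,217.28))]),"plane73",onz(C,c,73), "wrist+top top-circle", )
# knob top face ellipse centre estimate: blob tops in wrist
print(proj(cam("top"),tri([ray(C,c),ray(cam("scene"),(106.77,217.28))])[0]))
k=onz(C,c,73); go((k[0],k[1],200),10.8)
```

```text
knob [249.12603306 191.28719008] [238 177  24  28 484]
[[ 682.9 -143.5]
 [ 697.4 -226.4]
 [ 627.6 -239.1]
 [ 613.1 -155.7]] [ 655.26614874 -191.1459815 ]
9.94 70.89656227442772
10.31 70.99447470800496
99.93 84.13778826587597
99.86 84.59186590133737
knob tri wrist+scene (array([ 530.01186163, -212.10766822,   64.96355502]), [np.float64(0.39064643549678485), np.float64(0.3906464354967375)]) plane73 [ 532.27858275 -211.37841559   73.        ] wrist+top top-circle
[384.21583751 229.77150877]
at [ 545.  -213.5  241.9] [-1.7993e+02  5.0000e-02  1.0330e+01] t 3.7 shift m [-0.0121 -0.0043  0.0419] rot [-0.0012  0.0008 -0.0081]
```

>>> move_arm([
  [1,[-0.0125,-0.0033,0.03],[0,0,0]],
  [1,[-0.0125,-0.0033,0.065],[0,0,0]],
  [1,[-0.0125,-0.0033,0.1],[0,0,0]],
  [1,[-0.0125,-0.0033,0.13],[0,0,0]],
  [1,[-0.0125,-0.0033,0.155],[0,0,0]],
])

```text
clock: 4.2
ee_pos: [531.3, -212.4, 85.2]
tool_rot: [-179.9, 0.1, 11.1]
ft_force: [-0.3, -0.2, 0.8]
finger_gap: 0.997
finger_force: 0.0
```

>>> move_arm([
  [1,[0,0,0.012],[0,0,0]],
  [1,[0,0,0.022],[0,0,0]],
  [0.2,[0,0,0.022],[0,0,0]],
  [0.2,[0,0,0.022],[0,0,0]],
  [0.2,[0,0,0.022],[0,0,0]],
], squeeze=60)

```text
clock: 4.7
ee_pos: [533.7, -214.2, 66.8]
tool_rot: [179.9, -0.1, 10.9]
ft_force: [0.7, -0.4, -0.3]
finger_gap: 0.517
finger_force: 0.0
```

>>> move_arm([
  [0.2,[0,0,0],[0,0,0]],
  [0.2,[0,0,0],[0,0,0]],
  [0.2,[0,0,0],[0,0,0]],
])

```text
clock: 5.0
ee_pos: [533.3, -213.8, 66.8]
tool_rot: [180.0, -0.1, 10.9]
ft_force: [-1.0, 1.8, 6.1]
finger_gap: 0.315
finger_force: 58.9
```

>>> move_arm([
  [0.2,[-0.012,0,0],[0,0,0]],
  [0.2,[-0.027,0,0],[0,0,0]],
  [0.2,[-0.042,0,0],[0,0,0]],
  [0.2,[-0.057,0,0],[0,0,0]],
  [0.2,[-0.07,0,0],[0,0,0]],
])

```text
clock: 5.5
ee_pos: [466.9, -226.5, 66.8]
tool_rot: [179.9, -0.5, 10.8]
ft_force: [7.6, 5.4, 0.9]
finger_gap: 0.312
finger_force: 61.1
```

>>> move_arm([
  [0.2,[-0.002,0,0],[0,0,0]],
  [0.2,[-0.004,0,0],[0,0,0]],
  [0.2,[-0.006,0,0],[0,0,0]],
])

```text
clock: 5.8
ee_pos: [460.9, -227.6, 66.8]
tool_rot: [179.9, -0.4, 10.8]
ft_force: [6.8, 5.2, 3.2]
finger_gap: 0.306
finger_force: 61.2
```

>>> move_arm([
  [0.2,[-0.002,0,0],[0,0,0]],
  [0.2,[-0.004,0,0],[0,0,0]],
  [0.2,[-0.004,0,0],[0,0,0]],
])

```text
clock: 6.1
ee_pos: [456.8, -228.4, 66.8]
tool_rot: [179.9, -0.4, 10.8]
ft_force: [5.4, 5.5, 2.2]
finger_gap: 0.313
finger_force: 61.3
```

>>> move_arm([
  [0.2,[-0.001,0,0],[0,0,0]],
  [0.2,[-0.002,0,0],[0,0,0]],
  [0.2,[-0.002,0,0],[0,0,0]],
])

```text
clock: 6.4
ee_pos: [455.1, -228.7, 66.8]
tool_rot: [179.9, -0.4, 10.8]
ft_force: [6.8, 6.1, 3.1]
finger_gap: 0.313
finger_force: 61.2
```

>>> move_arm([
  [0.2,[-0.001,0,0],[0,0,0]],
  [0.2,[-0.002,0,0],[0,0,0]],
  [0.2,[-0.002,0,0],[0,0,0]],
])

```text
clock: 6.7
ee_pos: [453.5, -229.0, 66.8]
tool_rot: [179.9, -0.4, 10.8]
ft_force: [6.9, 6.0, 2.2]
finger_gap: 0.316
finger_force: 61.2
```

>>> move_arm([
  [0.2,[-0.0015,0,0],[0,0,0]],
  [0.2,[-0.003,0,0],[0,0,0]],
  [0.2,[-0.003,0,0],[0,0,0]],
])

```text
clock: 7.0
ee_pos: [453.0, -229.1, 66.8]
tool_rot: [179.9, -0.7, 10.7]
ft_force: [15.4, 9.5, -3.2]
finger_gap: 0.312
finger_force: 60.5
```

>>> move_arm([
  [0.2,[-0.0015,0,0],[0,0,0]],
  [0.2,[-0.003,0,0],[0,0,0]],
  [0.2,[-0.003,0,0],[0,0,0]],
])

```text
clock: 7.3
ee_pos: [452.6, -229.3, 66.9]
tool_rot: [179.8, -1.0, 10.6]
ft_force: [22.4, 11.6, -9.2]
finger_gap: 0.307
finger_force: 60.0
```

>>> move_arm([
  [0.2,[0.002,0,0],[0,0,0]],
  [0.2,[0.0035,0,0],[0,0,0]],
  [1,[0.0035,0,0],[0,0,0]],
  [1,[0.0035,0,0],[0,0,0]],
  [1,[0.0035,0,0],[0,0,0]],
])

```text
clock: 7.8
ee_pos: [447.0, -230.0, 65.2]
tool_rot: [180.0, 0.0, 10.9]
ft_force: [-0.6, 0.2, 0.6]
finger_gap: 0.811
finger_force: 0.0
```

>>> move_arm([
  [1,[0,0,0],[0,0,0]],
  [1,[0,0,-0.03],[0,0,0]],
  [1,[0,0,-0.075],[0,0,0]],
  [1,[0,0,-0.12],[0,0,0]],
  [1,[0,0,-0.165],[0,0,0]],
])

```text
clock: 8.3
ee_pos: [446.7, -230.0, 231.6]
tool_rot: [-180.0, 0.0, 10.8]
ft_force: [0.8, -0.1, -0.3]
finger_gap: 1.0
finger_force: 0.0
```

>>> move_arm([
  [1,[0.03,0,-0.01],[0,0,0]],
  [1,[0.06,0,-0.03],[0,0,0]],
  [1,[0.06,0,-0.03],[0,0,0]],
])

```text
clock: 8.6
ee_pos: [510.8, -219.6, 264.3]
tool_rot: [179.7, -0.4, 10.9]
ft_force: [-0.3, -0.1, 0.4]
finger_gap: 1.0
finger_force: 0.0
```

Run:
```python
from h import *
s=ctrl.state(); im=ctrl.snapshot("wrist"); cv2.imwrite("pics/w2.png",im[:,:,::-1]); json.dump({k:list(s[k]) for k in("ee_pos","tool_rot")},open("w2.json","w"))
cv2.imwrite("pics/w2v.png",cv2.resize(cv2.convertScaleAbs(im[0:300,150:350,::-1],alpha=1.2),None,fx=2,fy=2,interpolation=cv2.INTER_CUBIC))
for n in("scene","top"): cv2.imwrite(f"pics/{n}2.png",ctrl.snapshot(n)[:,:,::-1])
print(s["ee_pos"],s["tool_rot"])
```

```text
[ 510.77117759 -219.59150446  264.26602908] [179.69896781  -0.44550696  10.93973329]
```

View pics/w2v.png

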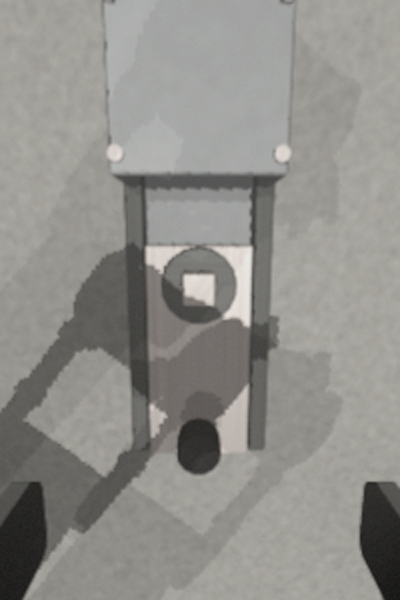

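Crop: slide out, tang's bright square at crop (198,289), i.e. pixel (249,145); knob at crop (198,446). A second, settled view gives the drive's position.

>>> move_arm([
  [1,[0,0,0],[0,0,0]],
  [1,[0,0,0],[0,0,0]],
])

```text
clock: 8.95
ee_pos: [504.9, -218.5, 258.9]
tool_rot: [-179.9, 0.1, 10.8]
ft_force: [-0.2, 0.2, -0.6]
finger_gap: 1.001
finger_force: 0.0
```

```bash
cat >> h.py <<'E'
def shoot(tag):
    s=ctrl.state(); im=ctrl.snapshot("wrist"); cv2.imwrite(f"pics/{tag}.png",im[:,:,::-1]); json.dump({k:list(s[k]) for k in("ee_pos","tool_rot")},open(tag+".json","w")); return im,s,cam("wrist",s)
def load(tag):
    s={k:np.array(v) for k,v in json.load(open(tag+".json")).items()}; return cv2.imread(f"pics/{tag}.png")[:,:,::-1].copy(),s,cam("wrist",s)
def tang(im,near):
    g=cv2.cvtColor(im,cv2.COLOR_RGB2GRAY); x,y=map(int,near); w=cv2.resize(g[y-17:y+18,x-17:x+18],None,fx=8,fy=8,interpolation=cv2.INTER_CUBIC)
    t,_=cv2.threshold(w[80:200,80:200],0,255,cv2.THRESH_OTSU)
    m,c,st=blob(w>t,(140,140)); r=cv2.minAreaRect(cv2.findContours(m,0,2)[0][0])
    return (np.array(r[0])+.5)/8-.5+[x-17,y-17],np.array(r[1])/8,r[2],t,cv2.boxPoints(r)/8-.5+[x-17,y-17]
E
python3 - <<'E'
from h import *
im,s,C=shoot("w3"); print(s["ee_pos"],s["tool_rot"])
r=tang(im,(249,145)); print(r[:4]); print(onz(C,r[0],80)); q=[onz(C,p,80)[:2] for p in r[4]]
for i in range(4): d=q[(i+1)%4]-q[i]; print(np.linalg.norm(d),np.degrees(np.arctan2(d[1],d[0]))%90)
k=blob(dark(im,40),(249,225)); print("knob",k[1],onz(C,k[1],72))
E
```

```text
[ 504.90894686 -218.52541035  258.92532699] [-1.79907497e+02  1.31583258e-01  1.08279746e+01]
(array([252.0625, 138.    ]), array([16.625, 16.5  ]), 90.0, 119.0)
[ 551.60777065 -208.56171912   80.        ]
18.568008053383675 10.763309183876814
18.5167331415742 11.318339135993057
18.895083364319746 10.770395298346315
18.518790262600287 10.30631736863557
knob [250.928 210.568] [ 462.54231295 -224.13303063   72.        ]
```

>>> move_arm([
  [1,[0.03,0,0],[0,0,0]],
  [1,[0.07,0,0.02],[0,0,0]],
  [1,[0.11,0,0.04],[0,0,0]],
  [1,[0.11,0,0.04],[0,0,0]],
  [1,[0.11,0,0.04],[0,0,0]],
])

```text
clock: 9.5
ee_pos: [613.4, -197.4, 217.9]
tool_rot: [-179.9, 0.2, 10.9]
ft_force: [-0.3, -0.3, -0.0]
finger_gap: 1.002
finger_force: 0.0
```

Run:
```python
from h import *
im,s,C=shoot("w4"); print(s["ee_pos"],s["tool_rot"])
im3,s3,C3=load("w3"); r3=tang(im3,(249,145)); P=onz(C3,r3[0],80); pr=proj(C,P); print(pr)
r=tang(im,pr); print(r[:4],onz(C,r[0],80)); print(tri([ray(C,r[0]),ray(C3,r3[0])]))
q=[onz(C,p,80)[:2] for p in r[4]]
for i in range(4): d=q[(i+1)%4]-q[i]; print(np.linalg.norm(d),np.degrees(np.arctan2(d[1],d[0]))%90)
```

```text
[ 613.44650533 -197.393455    217.94902976] [-179.87565056    0.24022177   10.923803  ]
[252.43810997 242.57827668]
(array([252.        , 247.49999619]), array([23.87499619, 34.87499237]), 90.0, 133.0) [ 545.57832992 -209.22949432   80.        ]
(array([ 552.63653837, -208.10372183,   93.53533725]), [np.float64(0.23816179898387224), np.float64(0.23816179898383463)])
38.29406211221453 10.923917525826809
29.512638219328622 11.980329328527006
39.40290448400796 10.940419557273245
29.524371791850953 9.827937058652305
```

Run:
```python
from h import *
im=load("w4")[0]; a=cv2.resize(im[215:285,215:290],None,fx=6,fy=6,interpolation=cv2.INTER_CUBIC); cv2.imwrite("pics/w4c.png",a[:,:,::-1])
```

```text
(no output)
```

View pics/w4c.png

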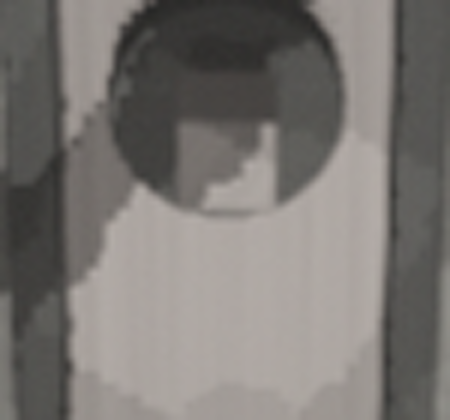

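The crop shows the tang's top face at pixel (252.8,242.7), shadow across it; the first view at z = 80 predicts (252.4,242.6), so 80 mm height is confirmed and the drive is at (551.6, -208.6), yaw 10.8°. Now to the coupling.

>>> move_arm([
  [1,[0.004,-0.02,-0.015],[0,0,0]],
  [1,[0.012,-0.06,-0.032],[0,0,0]],
  [1,[0.022,-0.106,-0.032],[0,0,0]],
  [1,[0.032,-0.153,-0.032],[0,0,0]],
  [1,[0.042,-0.2,-0.032],[0,0,0]],
])

```text
clock: 10.05
ee_pos: [617.6, 8.1, 255.9]
tool_rot: [180.0, -0.3, 10.8]
ft_force: [0.6, 0.3, 0.6]
finger_gap: 1.001
finger_force: 0.0
```

>>> move_arm([
  [1,[0.01,-0.047,0],[0,0,0]],
  [1,[0.02,-0.094,0],[0,0,0]],
  [1,[0.03,-0.141,0],[0,0,0]],
  [1,[0.04,-0.188,0],[0,0,0]],
  [1,[0.049,-0.23,0],[0,0,0]],
])

```text
clock: 10.55
ee_pos: [622.0, 244.0, 255.8]
tool_rot: [-179.9, -0.2, 10.9]
ft_force: [0.2, 0.1, 0.5]
finger_gap: 1.0
finger_force: 0.0
```

>>> move_arm([
  [1,[0.004,-0.025,0],[0,0,0]],
  [1,[0.007,-0.042,0],[0,0,0]],
  [1,[0.007,-0.042,0],[0,0,0]],
  [1,[0.007,-0.042,0],[0,0,0]],
])

```text
clock: 10.95
ee_pos: [621.5, 283.3, 253.4]
tool_rot: [180.0, -0.1, 10.9]
ft_force: [-0.2, -1.0, -0.1]
finger_gap: 0.998
finger_force: 0.0
```

Run:
```python
from h import *
im,s,C=shoot("c1"); print(s["ee_pos"],s["tool_rot"]); p=proj(C,(631.6,293,60)); print(p)
x,y=map(int,p); x0,y0=max(x-70,0),max(y-70,0)
cv2.imwrite("pics/c1v.png",cv2.resize(im[y0:y0+140,x0:x0+180],None,fx=4,fy=4,interpolation=cv2.INTER_CUBIC)[:,:,::-1]); print(x0,y0)
```

```text
[621.50517028 283.28272224 253.43296405] [ 1.79956593e+02 -5.79625455e-02  1.08700525e+01]
[246.27576145 167.46962215]
176 97
```

View pics/c1v.png

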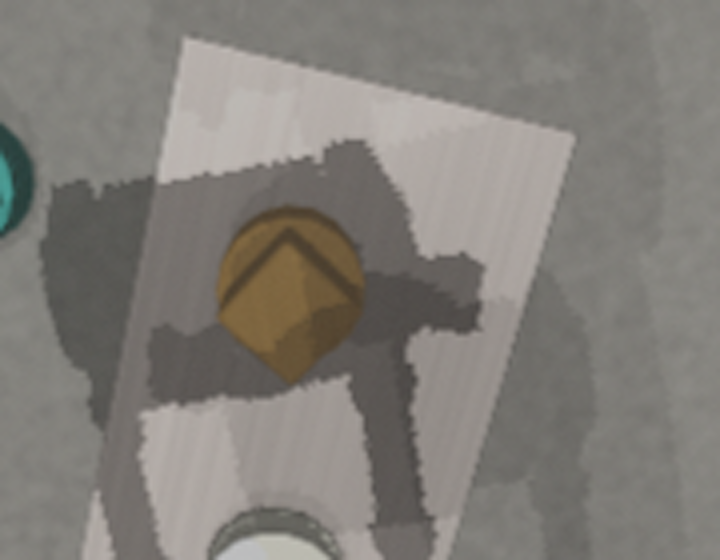

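Crop: head's top face corners at crop (289,241), (218,311), (291,384), (363,304), i.e. turned about 45° to the tool; pulley below it, teal look-alike at the left edge.

Run:
```python
from h import *
im,s,C=load("c1"); q=np.array([(289,241),(218,311),(291,384),(363,304)])/4-.375+[176,97]
W=np.array([onz(C,p,96)[:2] for p in q]); print(W.round(1),W.mean(0))
for i in range(4): d=W[(i+1)%4]-W[i]; print(np.linalg.norm(d).round(1),(np.degrees(np.arctan2(d[1],d[0]))%90).round(1))
c=q.mean(0); S=cam("scene"); b=np.array([347.6,178.5]); print(c)
print("tri with scene blob (mid)",tri([ray(C,c),ray(S,(347.6,170))]), proj(S,(*W.mean(0),96)),proj(S,(*W.mean(0),30)))
m=W.mean(0); go((m[0]-20,m[1],200),55)
```

```text
[[650.  294. ]
 [627.5 309.7]
 [610.7 286.1]
 [636.8 270.9]] [631.25205193 290.18498613]
27.4 55.3
28.9 54.6
30.2 59.8
26.6 60.3
[248.1875 174.125 ]
tri with scene blob (mid) (array([627.90974858, 289.36466375,  81.51627712]), [np.float64(0.6357907311225387), np.float64(0.6357907311223346)]) [349.9493367 165.6935285] [346.04361868 188.60964971]
at [621.6 282.7 253. ] [ 1.7995e+02 -3.0000e-02  1.0810e+01] t 11.0 shift m [-0.0088 -0.0094  0.053 ] rot [ 9.000e-04 -1.000e-04 -7.712e-01]
```

>>> move_arm([
  [1,[0,0.001,0.01],[0,0,-0.14]],
  [1,[0,0.002,0.02],[0,0,-0.28]],
  [1,[0,0.003,0.03],[0,0,-0.42]],
  [1,[0,0.005,0.043],[0,0,-0.56]],
  [1,[0,0.006,0.053],[0,0,-0.7]],
])

```text
clock: 11.5
ee_pos: [622.9, 275.7, 198.6]
tool_rot: [-180.0, 0.1, 51.2]
ft_force: [0.1, -0.3, -0.3]
finger_gap: 0.997
finger_force: 0.0
```

>>> move_arm([
  [1,[0,0,0],[0,0,-0.115]],
  [1,[0,0,0],[0,0,-0.115]],
  [1,[0,0,0],[0,0,-0.115]],
])

```text
clock: 11.8
ee_pos: [623.2, 276.8, 199.6]
tool_rot: [180.0, -0.0, 57.3]
ft_force: [-0.0, 0.7, 0.8]
finger_gap: 0.998
finger_force: 0.0
```

Run:
```python
from h import *
im,s,C=shoot("c2"); print(s["ee_pos"],s["tool_rot"]); p=proj(C,(631.3,290.2,96)); print(p)
x,y=map(int,p); x0,y0=max(x-50,0),max(y-50,0)
cv2.imwrite("pics/c2v.png",cv2.resize(im[y0:y0+100,x0:x0+100],None,fx=6,fy=6,interpolation=cv2.INTER_CUBIC)[:,:,::-1]); print(x0,y0)
```

```text
[623.2326933  276.80216575 199.64151288] [ 1.79979106e+02 -2.86553737e-03  5.73209894e+01]
[251.91365466 182.82995586]
201 132
```

View pics/c2v.png

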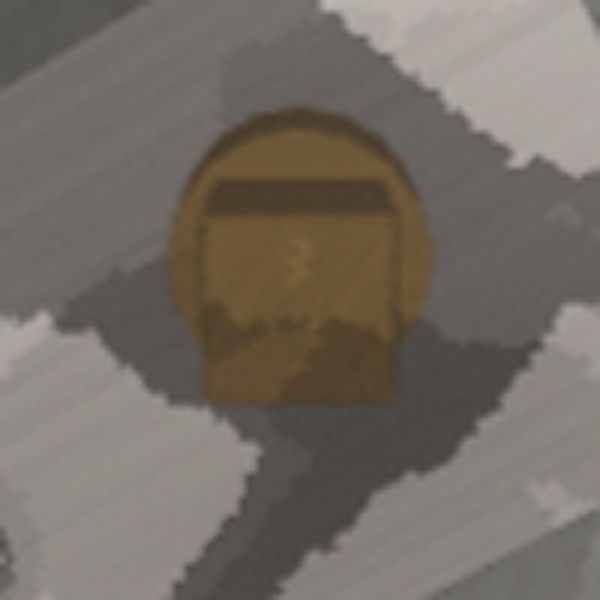

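Crop: head top face square to the tool, x 204–397, y 215–402, centre pixel about (250.8,183.0), within 1 px of the prediction at z = 96.

>>> move_arm([
  [1,[0.005,0,0.025],[0,0,0]],
  [1,[0.0155,-0.001,0.055],[0,0,0]],
  [1,[0.0155,-0.001,0.085],[0,0,0]],
  [1,[0.0155,-0.001,0.108],[0,0,0]],
  [1,[0.0155,-0.001,0.1215],[0,0,0]],
])

```text
clock: 12.35
ee_pos: [629.0, 291.1, 75.5]
tool_rot: [-179.9, 0.2, 57.5]
ft_force: [-0.2, -0.2, -0.6]
finger_gap: 0.995
finger_force: 0.0
```

>>> move_arm([
  [1,[0,0,0],[0,0,0]],
  [0.2,[0,0,0],[0,0,0]],
  [0.2,[0,0,0],[0,0,0]],
  [0.2,[0,0,0],[0,0,0]],
  [0.2,[0,0,0],[0,0,0]],
], squeeze=60)

```text
clock: 12.85
ee_pos: [631.4, 292.1, 79.5]
tool_rot: [179.9, -0.1, 57.6]
ft_force: [-4.5, 1.7, 5.2]
finger_gap: 0.337
finger_force: 61.9
```

>>> move_arm([
  [0.2,[0,0,0],[0,0,0]],
  [0.2,[0,0,0],[0,0,0]],
  [0.2,[0,0,0],[0,0,0]],
])

```text
clock: 13.15
ee_pos: [631.3, 292.2, 79.5]
tool_rot: [179.9, -0.1, 57.6]
ft_force: [0.1, -0.8, 6.0]
finger_gap: 0.34
finger_force: 61.2
```

>>> move_arm([
  [0.2,[0,0,-0.01],[0,0,0]],
  [0.2,[0,0,-0.035],[0,0,0]],
  [0.2,[0,0,-0.065],[0,0,0]],
  [0.2,[0,0,-0.095],[0,0,0]],
  [0.2,[0,0,-0.12],[0,0,0]],
])

```text
clock: 13.65
ee_pos: [629.1, 291.6, 197.6]
tool_rot: [-179.9, 0.1, 57.6]
ft_force: [0.3, -0.1, -5.6]
finger_gap: 0.337
finger_force: 60.1
```

>>> move_arm([
  [0.2,[0,0,-0.025],[0,0,0]],
  [0.2,[0,0,-0.05],[0,0,0]],
  [0.2,[0,0,-0.07],[0,0,0]],
  [0.2,[-0.01,0.0045,-0.07],[0,0,0]],
  [0.2,[-0.03,0.013,-0.07],[0,0,0]],
])

```text
clock: 14.15
ee_pos: [624.2, 259.8, 266.4]
tool_rot: [-179.9, 0.0, 57.7]
ft_force: [-0.6, -0.8, -5.1]
finger_gap: 0.343
finger_force: 60.2
```

>>> move_arm([
  [0.2,[-0.03,0.013,0],[0,0,0]],
  [0.2,[-0.06,0.026,0],[0,0,0]],
  [0.2,[-0.09,0.039,0],[0,0,0]],
  [0.2,[-0.12,0.052,0],[0,0,0]],
  [0.2,[-0.15,0.065,0],[0,0,0]],
])

```text
clock: 14.65
ee_pos: [596.9, 95.9, 264.6]
tool_rot: [-179.8, 0.2, 57.6]
ft_force: [0.2, -0.7, -5.0]
finger_gap: 0.343
finger_force: 60.2
```

>>> move_arm([
  [0.2,[-0.03,0.013,0],[0,0,0]],
  [0.2,[-0.06,0.026,0],[0,0,0]],
  [0.2,[-0.09,0.039,0],[0,0,0]],
  [0.2,[-0.12,0.052,0],[0,0,0]],
  [0.2,[-0.15,0.065,0],[0,0,0]],
])

```text
clock: 15.15
ee_pos: [571.2, -64.9, 264.8]
tool_rot: [-179.7, 0.1, 57.6]
ft_force: [0.7, -0.9, -4.5]
finger_gap: 0.344
finger_force: 60.2
```

>>> move_arm([
  [0.2,[-0.03,0.013,0],[0,0,0]],
  [0.2,[-0.06,0.026,0],[0,0,0]],
  [0.2,[-0.09,0.039,0],[0,0,0]],
  [0.2,[-0.12,0.052,0],[0,0,0]],
  [0.2,[-0.135,0.058,0],[0,0,0]],
])

```text
clock: 15.65
ee_pos: [547.7, -210.8, 265.0]
tool_rot: [-179.8, 0.1, 57.4]
ft_force: [-0.1, 0.8, -4.7]
finger_gap: 0.34
finger_force: 60.1
```

>>> move_arm([
  [0.2,[0,0,0],[0,0,0.13]],
  [0.2,[0,0,0],[0,0,0.27]],
  [0.2,[0,0,0],[0,0,0.41]],
  [0.2,[0,0,0],[0,0,0.55]],
  [0.2,[0,0,0],[0,0,0.69]],
])

```text
clock: 16.15
ee_pos: [549.0, -207.6, 265.6]
tool_rot: [-179.8, 0.2, 17.7]
ft_force: [0.4, -0.7, -5.3]
finger_gap: 0.34
finger_force: 60.1
```

>>> move_arm([
  [0.2,[0,0,0],[0,0,0.08]],
  [0.2,[0,0,0],[0,0,0.126]],
  [0.2,[0,0,0],[0,0,0.126]],
  [0.2,[0,0,0],[0,0,0.126]],
])

```text
clock: 16.55
ee_pos: [549.5, -207.8, 266.4]
tool_rot: [-179.9, 0.1, 10.9]
ft_force: [0.3, 0.8, -3.5]
finger_gap: 0.34
finger_force: 60.2
```

Run:
```python
from h import *
im,s,C=shoot("p1"); print(s["ee_pos"],s["tool_rot"],s["finger_force"],s["finger_gap"])
go((553,-208.3,175),10.8)
print("drive px",proj(C,(551.6,-208.6,80)))
cv2.imwrite("pics/p1v.png",cv2.convertScaleAbs(im[:,:,::-1],alpha=1.3))
```

```text
[ 549.54013687 -207.83490333  266.41967014] [-1.79901519e+02  1.18826648e-01  1.08823565e+01] 60.15134811401367 0.34042115277777535
at [ 549.8 -208.   266.7] [-1.7992e+02  9.0000e-02  1.0870e+01] t 16.6 shift m [0.0033 0.001  0.0917] rot [-0.0013  0.0016  0.0013]
drive px [253.85595132 176.11563318]
```

View pics/p1v.png

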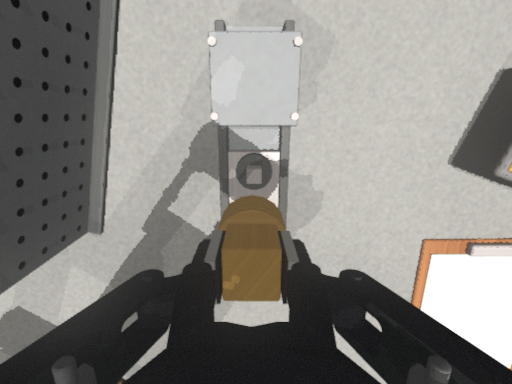

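Picture: tang top at (254,175), as predicted and still out; coupling held upright, head between columns 221 and 281, skirt's far rim near row 197, head's near edge at row ~300. I measure the coupling's place in the hand.

Run:
```python
from h import *
im,s,_=load("p1"); c=ctrl.camera_info("wrist"); T=c["tool_from_camera"]; C=(c["K"],T[:3,:3],T[:3,3])
m,ce,st=blob(brass(im),(251,250)); print(st)
for r in range(195,305,6):
    x=np.where(m[r])[0]; print(r,x.min() if len(x) else None,x.max() if len(x) else None,end="; ")
v=cv2.cvtColor(im,cv2.COLOR_RGB2GRAY)[190:306,245:258].mean(1).round(0); print(); print(v.astype(int).tolist())
for px,z in(((251,st[1]),49.5),((251,st[1]),17.5),((251,st[1]+st[3]),-16.5),((221,290),-16.5),((281,290),-16.5)): print(px,z,onz(C,px,z).round(1))
for p in((-0,0,49.5),(23,0,17.5),(23,0,49.5),(15,0,-16.5),(-15,0,-16.5),(15,0,17.5)): print(p,proj(C,p).round(1))
```

```text
[ 222  229   60   71 3411]
195 None None; 201 None None; 207 None None; 213 None None; 219 None None; 225 None None; 231 238 256; 237 237 267; 243 229 275; 249 222 280; 255 222 280; 261 223 280; 267 223 280; 273 223 279; 279 223 279; 285 223 280; 291 223 279; 297 224 278; 303 None None; 
[101, 101, 100, 100, 99, 90, 73, 68, 69, 69, 70, 70, 69, 69, 69, 69, 70, 70, 69, 69, 75, 80, 77, 76, 76, 76, 76, 76, 77, 78, 78, 78, 76, 73, 69, 68, 68, 68, 68, 68, 68, 68, 68, 67, 67, 68, 67, 68, 67, 67, 67, 67, 67, 67, 67, 67, 67, 67, 69, 72, 76, 76, 76, 76, 76, 76, 76, 76, 76, 76, 76, 76, 76, 75, 75, 75, 75, 75, 75, 75, 75, 75, 75, 75, 75, 75, 75, 76, 76, 76, 75, 75, 76, 76, 76, 77, 76, 77, 76, 77, 77, 77, 77, 77, 77, 77, 77, 77, 77, 76, 88, 123, 146, 146, 147, 147]
(251, np.int32(229)) 49.5 [-7.  -1.9 49.5]
(251, np.int32(229)) 17.5 [ 7.1 -1.9 17.5]
(251, np.int32(300)) -16.5 [-16.8  -1.9 -16.5]
(221, 290) -16.5 [-10.9 -16.8 -16.5]
(281, 290) -16.5 [-11.   13.1 -16.5]
(0, 0, 49.5) [253.6 220.1]
(23, 0, 17.5) [254.1 203.9]
(23, 0, 49.5) [253.7 189.5]
(15, 0, -16.5) [254.8 242.8]
(-15, 0, -16.5) [254.7 296.9]
(15, 0, 17.5) [254.1 216.7]
```

Run:
```python
from h import *
from scipy.optimize import least_squares
im,s,Cw=load("p1"); c=ctrl.camera_info("wrist"); T=c["tool_from_camera"]; C=(c["K"],T[:3,:3],T[:3,3])
P=np.array([(23,0,0),(23,0,-32),(15,0,-32),(15,0,-66),(-15,0,-66)],float); rows=np.array([195.8,210,223.3,249,300.3])-.0
f=lambda v,t:np.array([proj(C,R.from_euler("y",t).apply(p)+[v[0],-1.7,49.5+v[1]])[1] for p in P])-rows
r=least_squares(lambda v:f(v,0),[0,0]); print("no tilt",r.x,r.fun)
r=least_squares(lambda v:f(v,v[2]),[0,0,0]); print("tilt",r.x,r.fun)
r=least_squares(lambda v:f([v[0],0],v[1]),[0,0]); print("tilt,z fixed",r.x,r.fun)
# tang in this view
g=cv2.cvtColor(im,cv2.COLOR_RGB2GRAY); print(g[160:192,250:259].mean(1).astype(int).tolist()); print(g[172:179,238:272].mean(0).astype(int).tolist())
```

```text
no tilt [-5.95433708  5.03796425] [-0.22850598  0.5964545  -0.50093341  0.07838527 -0.00546773]
tilt [-5.99475237e+00  4.69234289e+00 -4.48347590e-03] [-0.07866628  0.57246388 -0.48310962 -0.118775    0.10059745]
tilt,z fixed [-4.71480226 -0.02655454] [-0.10610734 -0.18212293 -0.77097857 -0.94570876  2.04756545]
[67, 61, 58, 56, 55, 65, 75, 75, 79, 89, 96, 96, 98, 99, 101, 101, 101, 101, 101, 101, 100, 101, 101, 92, 63, 59, 59, 59, 59, 77, 100, 100]
[61, 60, 57, 56, 56, 57, 57, 58, 71, 85, 90, 94, 96, 99, 100, 101, 101, 101, 101, 101, 101, 100, 99, 85, 60, 61, 60, 60, 60, 61, 61, 60, 62, 77]
```

>>> move_arm([
  [0.2,[0.0044,0.0027,0.02],[0,0,0]],
  [0.2,[0.0044,0.0027,0.05],[0,0,0]],
  [0.2,[0.0044,0.0027,0.075],[0,0,0]],
  [0.2,[0.0044,0.0027,0.09],[0,0,0]],
  [0.2,[0.0044,0.0027,0.09],[0,0,0]],
])

```text
clock: 17.1
ee_pos: [553.1, -209.2, 174.6]
tool_rot: [-179.8, 0.3, 10.8]
ft_force: [-0.6, 1.2, -4.9]
finger_gap: 0.34
finger_force: 60.0
```

>>> move_arm([
  [0.2,[0,0,0.01],[0,0,0]],
  [0.2,[0,0,0.02],[0,0,0]],
  [0.2,[0,0,0.03],[0,0,0]],
  [0.2,[0,0,0.034],[0,0,0]],
  [0.2,[0,0,0.034],[0,0,0]],
])

```text
clock: 17.6
ee_pos: [554.7, -210.0, 142.8]
tool_rot: [-179.9, 0.1, 10.8]
ft_force: [-0.2, 0.8, -5.7]
finger_gap: 0.339
finger_force: 60.2
```

Run:
```python
from h import *
go((554.6,-209.8,142),10.8); print(ctrl.state()["ft_force"])
S=cam("scene"); im=ctrl.snapshot("scene"); cv2.imwrite("pics/sc5.png",im[:,:,::-1])
a=cv2.imread("pics/scene2.png")[:,:,::-1]
p=proj(S,(551,-209.5,95)); print("px",p); x0,y0=int(p[0])-30,int(p[1])-40; print(x0,y0)
o=np.hstack([cv2.resize(i[y0:y0+75,x0:x0+60],None,fx=6.5,fy=6.5,interpolation=cv2.INTER_CUBIC) for i in(a,im)])
cv2.imwrite("pics/sc5v.png",cv2.convertScaleAbs(o[:,:,::-1],alpha=1.4))
t=proj(S,(551.6,-208.6,80)); print("tang pred",t)
```

```text
at [ 554.7 -210.   142.8] [-1.7994e+02  9.0000e-02  1.0820e+01] t 17.6 shift m [-0.     -0.0002  0.0008] rot [-0.0011  0.0015  0.0003]
[-0.23693986  0.82200423 -5.73246854]
px [107.02284379 212.94610537]
77 172
tang pred [109.29674517 218.46019842]
```

View pics/sc5v.png

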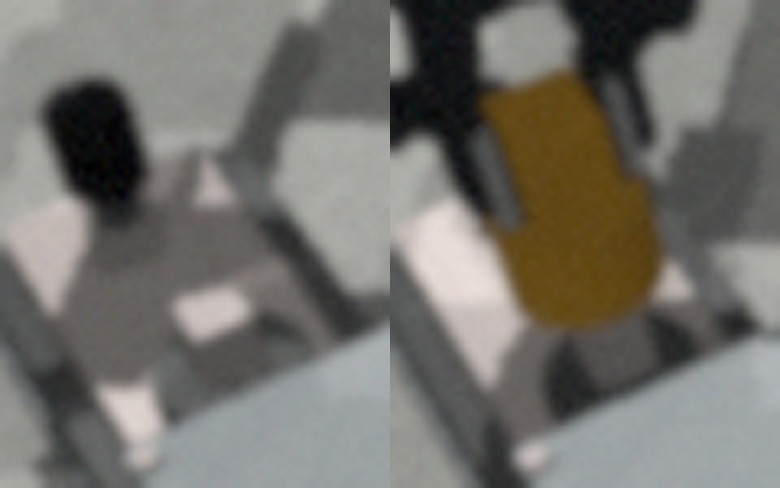

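Left (before): tang top centred at crop (213,313), pixel (109.8,220.2). Right (now): coupling over the tang, skirt columns 518–662, lowest point at crop (573,330), a gap to the tang below visible. I check the offset numerically in this one camera.

Run:
```python
from h import *
from scipy.optimize import least_squares
S=cam("scene"); im=cv2.imread("pics/sc5.png")[:,:,::-1].copy()
m,c,st=blob(brass(im),(105,208)); 
for r in range(200,225): 
    x=np.where(m[r,85:130])[0]+85; print(r,(x.min(),x.max()) if len(x) else None,end="; ")
sh=np.array([109.8,220.2])-proj(S,(551.6,-208.6,80)); print("\nshift",sh)
a=np.linspace(0,2*np.pi,180)
def sil(v):
    q=np.array([proj(S,(v[0]+23*np.cos(t),v[1]+23*np.sin(t),z)) for t in a for z in(v[2],v[2]+32)])+sh
    return np.array([q[:,0].min(),q[:,0].max(),q[:,1].max()])
print(sil((551.95,-210.3,92)))
obs=np.array([96.7,118.8,222.8])
for z in(86,89,92,95):
    r=least_squares(lambda v:sil((*v,z))-obs,[552,-210],diff_step=1e-3); print(z,r.x,r.fun)
```

```text
200 (np.int64(97), np.int64(115)); 201 (np.int64(98), np.int64(115)); 202 (np.int64(98), np.int64(115)); 203 (np.int64(98), np.int64(115)); 204 (np.int64(98), np.int64(116)); 205 (np.int64(98), np.int64(116)); 206 (np.int64(98), np.int64(116)); 207 (np.int64(97), np.int64(116)); 208 (np.int64(94), np.int64(117)); 209 (np.int64(94), np.int64(117)); 210 (np.int64(95), np.int64(117)); 211 (np.int64(95), np.int64(117)); 212 (np.int64(95), np.int64(117)); 213 (np.int64(96), np.int64(117)); 214 (np.int64(96), np.int64(117)); 215 (np.int64(97), np.int64(116)); 216 (np.int64(97), np.int64(116)); 217 (np.int64(97), np.int64(115)); 218 (np.int64(98), np.int64(114)); 219 (np.int64(98), np.int64(113)); 220 (np.int64(99), np.int64(111)); 221 (np.int64(101), np.int64(108)); 222 None; 223 None; 224 None; 
shift [0.50325483 1.73980158]
[ 91.02798192 119.79743181 224.92094117]
86 [ 541.38419776 -205.01711073] [-3.03619546  3.13603537 -0.1949746 ]
89 [ 544.57500038 -204.98529609] [-3.10197137  3.20446662 -0.20015563]
92 [ 547.76571386 -204.95342359] [-3.16836285  3.27355963 -0.20542659]
95 [ 550.95633526 -204.92149199] [-3.23537849  3.34332405 -0.21079   ]
```

Run:
```python
from h import *
from scipy.optimize import least_squares
S=cam("scene"); im=cv2.imread("pics/sc5.png")[:,:,::-1].copy()
m=blob(brass(im),(105,208))[0]; m[:209]=0
obs=cv2.findContours(cv2.resize(m*255,None,fx=8,fy=8,interpolation=cv2.INTER_LINEAR)//128,0,1)[0]
c=max(obs,key=len)[:,0]; c=(c+.5)/8-.5; c=c[c[:,1]>211][::4]
sh=np.array([109.8,220.2])-.42-proj(S,(551.6,-208.6,80)); a=np.linspace(0,2*np.pi,120)
def d(v,z):
    q=np.array([proj(S,(v[0]+23*np.cos(t),v[1]+23*np.sin(t),h)) for t in a for h in(z,z+32)])+sh
    h=cv2.convexHull(q.astype(np.float32)); return np.array([cv2.pointPolygonTest(h,(float(x),float(y)),True) for x,y in c])
for z in(86,89,92,95):
    r=least_squares(d,[552,-210],args=(z,),diff_step=1e-3,loss="soft_l1"); print(z,r.x.round(1),"rms",np.std(r.fun).round(2),"mean",r.fun.mean().round(2))
```

```text
86 [ 536.9 -207.7] rms 0.72 mean 0.28
89 [ 540.1 -207.6] rms 0.74 mean 0.28
92 [ 543.3 -207.5] rms 0.76 mean 0.29
95 [ 546.5 -207.5] rms 0.78 mean 0.3
```

```bash
cat > fit.py <<'E'
from h import *
from scipy.optimize import least_squares
S=cam("scene"); a=np.linspace(0,2*np.pi,120)
def contour(path,near):
    im=cv2.imread(path).astype(float); w=im[:,:,2]-im[:,:,0]   # red - blue, brass >> grey
    x,y=near; w=cv2.resize(w[y-30:y+30,x-30:x+30],None,fx=8,fy=8,interpolation=cv2.INTER_CUBIC); t=np.percentile(w,98)/2
    n=max(cv2.findContours((w>t).astype(np.uint8),0,1)[0],key=cv2.contourArea)[:,0]
    return (n+.5)/8-.5+[x-30,y-30]
def d(v,z,c):
    q=np.array([proj(S,(v[0]+23*np.cos(t),v[1]+23*np.sin(t),h)) for t in a for h in(z,z+32)])
    h=cv2.convexHull(q.astype(np.float32)); return np.array([cv2.pointPolygonTest(h,(float(x),float(y)),True) for x,y in c])
def run(path,near,g,z):
    c=contour(path,near); print(c.min(0),c.max(0)); b=c[:,1].max(); c=c[c[:,1]>b-9][::3]
    r=least_squares(d,g,args=(z,c),diff_step=1e-3,loss="soft_l1",f_scale=.3); print(path,r.x.round(1),"rms",np.std(r.fun).round(2))
run("pics/scene0.png",(347,180),[631,290],30)
run("pics/sc5.png",(105,210),[552,-210],93.3)
print("tang click abs", onz(S,(109.4,219.8),80))
E
python3 fit.py
python3 - <<'E'
from h import *
im,s,C=shoot("p2"); print(s["ee_pos"]); cv2.imwrite("pics/p2v.png",cv2.resize(cv2.convertScaleAbs(im[100:260,180:330,::-1],alpha=1.4),None,fx=3.6,fy=3.6,interpolation=cv2.INTER_CUBIC))
D=np.array((551.6,-208.6)); u=np.array((.982,.187))
for n,x,z in(("rim",23,93.3),("rim top",23,125.3),("boss",24,56),("slide end?",35,40)): print(n,proj(C,(*(D+u*x),z)))
E
```

```text
[342.5625 161.5625] [356.8125 172.6875]
pics/scene0.png [628.  297.6] rms 3.14
[ 90.8125 182.6875] [118.0625 222.0625]
pics/sc5.png [ 550.  -208.6] rms 0.48
tang click abs [ 555.32510999 -209.1654446    80.        ]
[ 555.12481041 -210.14328485  143.42274034]
rim [250.60611763 193.55279818]
rim top [250.46196014 208.69554103]
boss [250.72330851 179.95847048]
slide end? [250.75178979 163.63473978]
```

```bash
sed -i 's/,98)\/2/,98)*TH/; s/^run.*//; s/^print.*//' fit.py
cat >> fit.py <<'E'
for TH in(.3,.4):
    run("pics/scene0.png",(347,180),[631,290],30); run("pics/sc5.png",(105,210),[552,-210],93.3)
g=cv2.cvtColor(cv2.imread("pics/scene2.png"),cv2.COLOR_BGR2GRAY); w=cv2.resize(g[205:235,94:124],None,fx=8,fy=8,interpolation=cv2.INTER_CUBIC)
for t in(120,130,140,150):
    m,c,st=blob(w>t,((109.4-94)*8,(219.8-205)*8)); p=(c+.5)/8-.5+[94,205]; print(t,p,st[2:]/8,onz(S,p,80))
print("corner px of ideal tang",[proj(S,(555.3+x,-209.2+y,80)).round(1) for x,y in((11,-7.5),(7.5,11),(-11,7.5),(-7.5,-11))])
print(g[212:228,100:120])
E
python3 fit.py
```

```text
[336.9375 160.9375] [358.5625 194.0625]
pics/scene0.png [626.1 292.4] rms 0.76
[ 90.0625 181.9375] [119.0625 222.8125]
pics/sc5.png [ 552.  -209.8] rms 0.21
[337.1875 161.1875] [358.0625 193.1875]
pics/scene0.png [624. 296.] rms 1.27
[ 90.3125 182.3125] [118.5625 222.3125]
pics/sc5.png [ 550.9 -209.1] rms 0.37
120 [109.1368266  219.43956229] [ 10.     6.75 371.25] [ 554.12951937 -209.42705956   80.        ]
130 [109.19678275 219.46333026] [  8.875   5.625 271.   ] [ 554.24382913 -209.33498209   80.        ]
140 [110.63068182 219.05216942] [ 4.625  2.375 60.5  ] [ 554.32047467 -206.58583706   80.        ]
150 [ 96.71578054 233.96295249] [ 3.5    1.25  27.625] [ 582.28858865 -238.37212632   80.        ]
corner px of ideal tang [array([106.6, 224.7]), array([115.9, 220.6]), array([112.1, 215. ]), array([102.9, 219. ])]
[[ 65  67  70  70  72  71  71  71  71  68  69  70  71  70  72  73  76  78
   81  78]
 [ 69  69  70  71  70  71  71  70  72  68  68  70  72  75  79  81  82  84
   86  85]
 [ 68  70  71  72  71  70  70  69  71  71  73  74  80  82  86  88  86  88
   88  85]
 [ 70  70  72  70
[... 388 characters left out ...]
  77  68
   67  71]
 [ 70  70  73  86 110 129 138 140 139 139 140 142 140 132 117  92  69  54
   52  57]
 [ 70  71  72  77  97 118 134 138 140 139 138 132 127 112  96  75  57  42
   44  47]
 [ 73  70  70  68  81 102 124 134 134 130 121 111  98  85  72  61  51  44
   40  39]
 [ 71  67  67  64  66  83 106 117 119 108  95  82  72  63  62  57  51  48
   46  47]
 [ 69  68  64  61  58  66  82  91  87  79  70  62  59  60  58  58  56  53
   55  57]
 [ 69  69  66  64  62  59  63  68  66  62  60  60  58  59  58  58  56  58
   60  64]
 [ 71  69  71  69  66  62  58  59  59  57  59  58  59  59  59  58  58  57
   62  66]
 [ 71  73  73  74  72  65  60  57  58  57  58  58  58  57  59  57  58  59
   60  65]]
```

Both cameras agree: coupling about 1.6–2.1 mm short in x, y within 0.5 mm. A small correction.

>>> move_arm([
  [0.2,[0.001,0,0.001],[0,0,0]],
  [0.2,[0.0017,0,0.002],[0,0,0]],
  [0.2,[0.0017,0,0.002],[0,0,0]],
  [0.2,[0.0017,0,0.002],[0,0,0]],
  [0.2,[0.0017,0,0.002],[0,0,0]],
])

```text
clock: 18.2
ee_pos: [557.1, -209.9, 141.9]
tool_rot: [180.0, -0.0, 10.8]
ft_force: [0.1, 0.2, -4.9]
finger_gap: 0.344
finger_force: 60.2
```

>>> move_arm([
  [0.2,[0,0,0],[0,0,0]],
  [0.2,[0,0,0],[0,0,0]],
  [0.2,[0,0,0],[0,0,0]],
])

```text
clock: 18.5
ee_pos: [557.0, -209.9, 141.8]
tool_rot: [180.0, -0.0, 10.8]
ft_force: [-0.2, 0.2, -4.8]
finger_gap: 0.343
finger_force: 60.2
```

```bash
python3 - <<'E'
from h import *
s=ctrl.state(); print(s["clock"],s["ee_pos"],s["tool_rot"],s["ft_force"],s["finger_force"])
cv2.imwrite("pics/sc6.png",ctrl.snapshot("scene")[:,:,::-1])
E
sed -i 's/^for TH.*/for TH in(.3,):/; s/^    run.*/    run("pics\/sc6.png",(105,210),[552,-210],ctrl.state()["ee_pos"][2]-49.5)/; s/^print(g.*//;s/^print("corner.*//' fit.py; python3 fit.py | grep sc6; python3 -c "
from h import *
print(ctrl.state()['ee_pos'])"
```

```text
18.5 [ 557.03079641 -209.91679061  141.81109379] [ 1.79998015e+02 -2.90295061e-03  1.08196743e+01] [-0.22902895  0.23962636 -4.84054102] 60.15481352806091
pics/sc6.png [ 554.5 -210. ] rms 0.16
[ 556.99233858 -209.90980825  141.77599766]
```

```bash
python3 -c "
from cell import ctrl
print(ctrl.sign_off())"
```

```text
the job is handed in; nothing more can be done
None
```

The job is handed in at 18.5 s, with no verdict returned: the slide is pulled out to its stop, and the brass coupling, carried over the panel, is held still and upright, square to the drive, about 12 mm above it and measured about 1 mm off centre.

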